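# Clamp the dosing syringe in its holder

## Robot

A 6-joint arm with a two-finger parallel gripper is mounted at the origin on a cart in front of the work surface, level with it; the furniture and walls round the work are solid. World frame = base frame: x ahead of the robot, y to its left, z up, the work surface at z = 0. Lengths are in mm, angles in degrees, forces in N, time in s.
With the tool pointing down it reaches from about 325 to 775 mm from the base axis. Payload 5.5 kg.
Tool frame: the origin (TCP) lies on the mounting face of the last link; the fingertips stand 173 mm ahead of it and the grasp point (between the pads) lies bot.tcp_to_grasp ahead of it (bot.tcp_to_grasp is the distance from the TCP to the grasp point, in mm); z points along the fingers, y is the line along which they close (so a half turn about z gives the same grasp; the last joint's range is limited). The gripper opens to 85 mm and grips with 20 to 120 N. Pads are 22 mm wide; open, the fingers measure 114 mm over their backs; the gripper's body (76 mm by 85 mm) begins 54 mm behind the grasp point. The pads swing forward as they close: fully open they stand 13 mm farther back than shut.
Start: joints at [73.986, 5.22, 70.514, -0, 104.267, -3.249], TCP at [132.58, 585.184, 404.675] pointing down, gripper open.
Joint ranges: [-164.24, 164.24], [-49.07, 125.15], [9.68, 141.18], [-86.29, 266.29], [3.28, 154.24], [-151.56, 151.56]. Speed limits (degrees/s): [147.25, 147.25, 172.46, 180, 180, 180].

## Interface

Orientations are given as [roll, pitch, yaw] about the fixed x, y, z axes, in that order (R = Rz(yaw) Ry(pitch) Rx(roll)).
In Python, from workcell import status, capture, camera_params, sign_off, look_for, bot gives the robot as it stands.
- The arm moves only by the tool servo_tool, never from a script. Its argument "commands" is a list of rows, each an object of numbers: "hand": the closure, from 0 (fully open) to 1 (shut); "tx", "ty", "tz": the shift along the tool's x, y, z in m; "wx", "wy", "wz": the turn, a rotation vector about the tool's x, y, z in rad. A call has 1 to 10 rows; each row shifts and turns the commanded pose from where the row before left it, along the tool's axes as they then stand; what a row does not reach is not made up. A row lasts 1/8 s, in which the tool goes at most 62.5 mm and 10.7 degrees, less where a joint would pass 70% of its speed; a pose out of reach is approached as far as the arm can. A call with a gripper value outside its range is refused whole. The fingers move at their own pace and stop on an object; "force" is the grip in N (left out, the last holds). Time passes only in rows, so rows that do not move let the fingers close. It gives the time, the measured TCP pose, the force, the opening and the grip force at its end, in the units of the state.
- status.sense(): the state, without advancing time (a new reading comes with each control period).
- capture(name): name is "scene" or "top" or "wrist"; returns (picture, depth): 420x560x3 uint8, red, green, blue; 420x560 float32, mm along the optical axis (not along the pixel's ray), 0 where there is no reading.
- camera_params(name): a dict with "fx", "fy", "cx", "cy" (pixels), "R" (3x3) and "t" (3): a world point X has camera coordinates R X + t. Camera axes: x right, y down, z forward; pixel columns grow to the right and rows downward; lengths in mm; the calibration is good to about 2 mm. A picture is of the moment at which its call begins: read the wrist's pose just before it. camera_params takes no time and is no camera call; for the wrist camera it gives the pose at the moment of the call.
- sign_off(): hands the job in; it is judged then, once.
Trained networks look in the newest picture that a camera, given by its name, has taken for a name from the list of things; names that differ only in an ending like _2 or _b are one class to them, and where a whole thing is asked for, a point or a joint stands for the part that bears it (a point fixed in the world has none). Each returns a list of dicts, best first, with "conf" (0 to 1); they miss things now and then, are a little off and sometimes report something else, mostly with a low value. They report only what shows in the picture. A call takes as long as a camera call.
- look_for(thing, camera): "box" ([left, top, right, bottom] in pixels, round what is visible of it).
The state is a dict: "clock": time; "joint_pos": joint angles; "qd": joint speeds; "tau": joint torques, N m; "eef_pos": TCP position; "eef_rot": TCP orientation; "force": force on the tool from outside, world axes, zero at the start; "wrist_torque": the same for the moment, N m; "opening": finger opening in mm; "grip_force": force on a finger pad.
Only numpy, scipy, OpenCV 4.12 (cv2) and the standard library are available. Lean on these libraries where they do the work, as an engineer would, in place of code of your own. Each camera call takes 0.05 s, during which the arm holds its last target. There are 200 camera calls.

## Task

Clamp the dosing syringe in its bench holder: slide the blue clamp carriage along until its pad stands over the middle of the syringe barrel (if the hidden parking catch holds it, press the red button fully down first). Then screw the black knob down clockwise until it stops tight on the barrel, and let go. Do not shift the syringe or disturb the things standing round the holder.

Things in the scene. Friction and masses are not known exactly. Their poses are not given: they have to be found in the camera images.
- holder: Syringe holder fixed to the bench: base plate 112 x 290 x 12 mm, grey trough, steel rail behind it, blue carriage, grey catch housing (66 mm high) at the +y end. Origin on the bench under the syringe axis; x across it away from the robot, y along trough and rail, z up. Syringe axis at x = 0, 56 mm up; trough y = -68 to -12 mm; rail at x = 44 mm.
- knob_grip (a point): Centre of the black knurled knob (44 mm diameter, 31 mm tall). z = screw axis, out of the knob's top; it leans 35 degrees from vertical to the holder's -x. y = holder's y. Moves with carriage and screw, does not turn with the knob. Below the knob 20 mm or more of 10 mm screw is clear above the blue arm. Held by the knob, the carriage can be slid to the holder's -y (about 2 N).
- knob (a joint): Knob angle, rad; starts at 0 to 0.9, grows clockwise (seen onto the knob's top). Each rad drives screw, knob and pad 2 mm down the axis. Turns easily (0.1 N m); the pad meets the barrel at about 3.0, the screw stops hard at 3.6 (tight). Stays where left.
- carriage (a joint): Travel of the blue carriage, m; 0 = parked at the +y end (the start), grows as it slides to the holder's -y, end stop 0.13. Stays where left. At the start it is either free or caught by the hidden bolt of the parking catch (it then gives about 1 mm and stops hard).
- spindle: The clamp screw with its black rubber pad (16 mm diameter) at the foot and the knob at the top. Origin on the syringe axis line below the pad, z along the screw axis outwards.
- pad_face (a point): Centre of the pad's lower face. With the screw open (0) it stands 6 mm clear of the barrel.
- release_top (a point): Centre of the top of the red release button (24 mm diameter) on the catch housing, 79 mm above the bench. Pressed straight down 8 to 10 mm (full travel 10 mm, about 4 N) it pushes the hidden bolt out, which then stays out. Does no harm when the carriage is free.
- syringe: Dosing syringe 134 mm long with a white and green barrel of 17.6 mm diameter, lying loose in the trough along the holder's y, nozzle to +y, finger flange (28 mm) and plunger to -y. Origin under its middle, 11 mm below its axis; y along it.
- barrel_mid (a point): Middle of the syringe barrel on its axis (the barrel runs 40 mm either way along y from here); the place to clamp, 56 mm above the bench. y axis along the syringe; nozzle to +y.
- beaker: Bystander: clear glass beaker, 74 mm across, 87 mm high; origin under its centre.
- cotton_roll: Bystander: white roll of cotton tape on end, 63 mm across, 35 mm high; origin under its centre.
- timer: Bystander: dial timer with red dial, 48 x 64 x 50 mm; origin under its centre.
- mug: Bystander: green and white mug with a handle, 86 x 121 mm, 99 mm high; origin under its centre.

How it is judged:
By the outcome, as a careful person would: the job done as asked, in the order asked, and still so for the second after the job is handed in, with the robot touching nothing.
It also fails if it takes over 72 s, if anything falls off the work surface, if the arm or the gripper's body presses on something with over 40 N, if the wrist force passes 120 N, or if a joint passes its speed limit or range.

## Working session

There is one attempt and no reset: what is moved stays moved. The work goes in short steps, Python scripts to look and compute and a tool call to move; the robot and the scene stay as the last step left them, time stands still between calls to the robot, and variables do not carry over. Pictures are saved under pics/ and viewed, at most 10 in all, crops included, and the job is handed in when it is done.

Besides the shell and the picture viewer there is one more tool, called after ">>>" as name(argument=value, ...) on one line, values as JSON. servo_tool: Moves the arm, as the interface text tells. Its arguments: {"type":"object","properties":{"commands":{"type":"array","items":{"type":"object","properties":{"hand":{"type":"number"},"tx":{"type":"number"},"ty":{"type":"number"},"tz":{"type":"number"},"wx":{"type":"number"},"wy":{"type":"number"},"wz":{"type":"number"}}}},"force":{"type":"number"}},"required":["commands"]}

```bash
mkdir -p pics; ls; cat > h.py <<'E'
import numpy as np, cv2
from workcell import status, capture, camera_params, sign_off, look_for, bot
from scipy.spatial.transform import Rotation as Rn
def cloud(cam):
    p,d=capture(cam);c=camera_params(cam)
    v,u=np.mgrid[:420,:560]
    P=np.stack([(u-c['cx'])/c['fx']*d,(v-c['cy'])/c['fy']*d,d],-1)
    W=(P-np.array(c['t']))@np.array(c['R'])
    W[d<=0]=np.nan
    return p,d,W
def save(p,n): cv2.imwrite('pics/'+n,p[...,::-1])
E
python3 - <<'E'
from h import *
s=status.sense();print(s, bot.tcp_to_grasp)
ims=[]
for cam in ['scene','top']:
    p,d,W=cloud(cam);np.savez(cam+'.npz',p=p,d=d,W=W)
    for n in ['holder','knob_grip','release_top','syringe','carriage','beaker','cotton_roll','timer','mug']:
        r=look_for(n,cam)[:2]
        for q in r:
            b=np.array(q['box']).round().astype(int);sub=W[max(b[1],0):b[3],max(b[0],0):b[2]].reshape(-1,3)
            print(cam,n,round(q['conf'],2),b,np.nanmedian(sub,0).round(),W[min((b[1]+b[3])//2,419),min((b[0]+b[2])//2,559)].round(1))
    save(p,cam+'0.png')
E
```

```text
pics
{'clock': 0.0, 'joint_pos': array([ 7.39864537e+01,  5.26499920e+00,  7.05838344e+01, -4.35698485e-04,
        1.04267627e+02, -3.24886681e+00]), 'qd': array([-0.0065968 , -0.02023266,  0.07375208, -0.07256878,  0.06227573,
       -0.02686541]), 'tau': array([-3.63363928e-03, -4.58735704e+01, -4.18021202e+01, -4.95996392e-04,
        1.15354799e-02, -6.36777756e-06]), 'eef_pos': array([132.58895218, 585.22475827, 403.51149964]), 'eef_rot': array([-1.79883703e+02, -6.17836109e-03,  1.67235207e+02]), 'force': array([-0.24759676,  0.11652813,  0.51428347]), 'wrist_torque': array([-0.03337237, -0.01447505, -0.02598814]), 'grip_force': 0.0, 'opening': 84.85287939140721} 154.70000000000002
scene holder 0.89 [288 200 366 311] [590. -61.  10.] [582.1 -88.9  63.5]
scene knob_grip 0.84 [286 203 313 230] [570.  11. 102.] [544.7  -9.9 147.9]
scene release_top 0.4 [322 203 332 210] [659.  34.  78.] [658.6  32.1  80. ]
scene syringe 0.89 [321 249 342 296] [ 568. -126.   44.] [ 563.6 -134.5   64.4]
scene carriage 0.92 [286 204 344 244] [611.   2.  52.] [588.9 -17.5 100.6]
scene beaker 0.7 [189
[... 412 characters left out ...]
.4 155.7]
top knob_grip 0.53 [221 228 250 258] [394. 202.   5.] [ 3.913e+02  2.025e+02 -1.000e-01]
top release_top 0.63 [284 140 294 148] [666.  43.  78.] [662.5  40.1  85. ]
top syringe 0.73 [327 171 373 186] [ 570. -128.   49.] [ 567.4 -128.    61.7]
top carriage 0.6 [297 141 323 192] [604. -14.  53.] [596.6 -15.3 110.6]
top beaker 0.92 [222 230 249 256] [394. 202.   5.] [ 3.913e+02  2.025e+02 -1.000e-01]
top cotton_roll 0.59 [304 218 328 241] [428. -31.  32.] [427.8 -33.9  -5.4]
top timer 0.69 [357 224 380 241] [ 416. -176.   37.] [ 416.4 -175.5   49.4]
top timer 0.57 [305 219 326 242] [425. -29.  33.] [424.9 -30.5   3. ]
top mug 0.58 [167 162 209 190] [589. 336.  12.] [589.4 337.5   5.3]
```

```bash
python3 - <<'E'
from h import *
a=np.load('scene.npz');b=np.load('top.npz')
x=cv2.resize(a['p'][180:330,240:390],(600,600),interpolation=3)[:, :390+0] if 0 else cv2.resize(a['p'][185:325,265:385],(390,455),interpolation=3)
y=cv2.resize(b['p'][120:260,265:391],(409,455),interpolation=3)
save(np.hstack([x,y]),'crop0.png')
for n,z in(('scene',a),('top',b)):
    W=z['W'];m=(abs(W[...,2]-12)<4)&(W[...,0]>490)&(W[...,0]<720)&(W[...,1]>-250)&(W[...,1]<120)
    r=cv2.minAreaRect(W[m][:,:2].astype(np.float32));print(n,m.sum(),r)
    p=z['p'].astype(int);R,G,B=p[...,0],p[...,1],p[...,2]
    reg=(W[...,0]>500)&(W[...,0]<720)&(abs(W[...,1]+60)<180)
    for nm,mm in(('red',(R>120)&(G<70)&(B<70)&(W[...,2]>60)),('blue',(B>R+50)&(B>G+25)&(W[...,2]>25)),('green',(G>R+40)&(G>B+10)&(W[...,2]>45)),('dark',(R<60)&(G<60)&(B<60)&(W[...,2]>110)),('rail',(W[...,2]>110))):
        q=W[mm&reg];print(nm,len(q),np.nanmedian(q,0).round(1) if len(q) else '',(np.nanpercentile(q,[3,97],axis=0)).round(1).tolist() if len(q) else '')
E
```

```text
scene 1939 ((581.5513305664062, -57.26441955566406), (291.7406005859375, 194.8404998779297), 70.71282196044922)
red 46 [663.   36.2  78.4] [[653.2, 29.1, 74.8], [671.3, 47.1, 81.9]]
blue 704 [629.8 -25.2  85.3] [[581.0, -53.4, 34.7], [659.7, 3.2, 126.5]]
green 91 [ 572.5 -102.1   63.5] [[563.1, -124.1, 58.5], [584.9, -67.8, 66.6]]
dark 276 [544.5  -2.9 144.9] [[527.9, -14.7, 127.6], [567.1, 22.4, 156.7]]
rail 548 [558.5  -8.  135.7] [[529.1, -29.9, 111.8], [645.7, 22.4, 156.1]]
top 1705 ((604.081298828125, -64.78663635253906), (228.0255126953125, 366.28436279296875), 0.009875815361738205)
red 45 [668.8  39.8  79. ] [[655.5, 28.9, 74.0], [675.6, 48.4, 83.6]]
blue 460 [634.1 -15.2 106.8] [[589.9, -49.6, 49.4], [670.0, 6.2, 129.6]]
green 77 [576.4 -99.7  63.4] [[567.2, -122.3, 57.2], [588.2, -67.7, 68.3]]
dark 239 [550.6   8.1 147.7] [[531.8, -12.7, 137.5], [573.4, 26.6, 158.7]]
rail 487 [569.8  -4.7 139. ] [[532.5, -29.2, 111.5], [649.8, 26.3, 158.0]]
```

View pics/crop0.png

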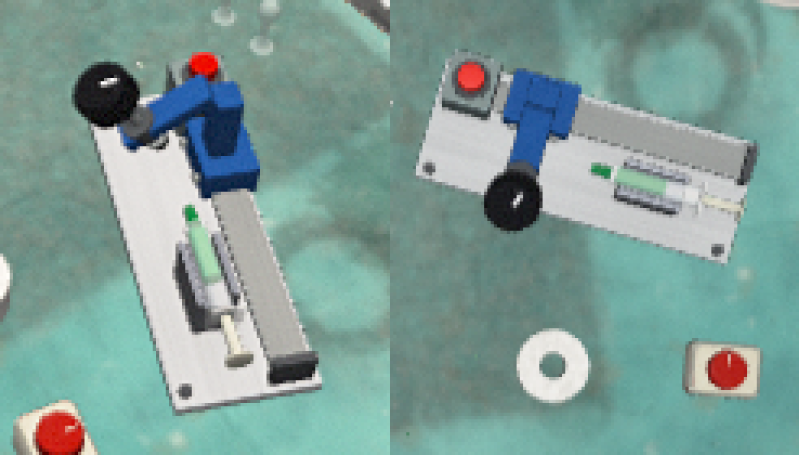

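```bash
cat >> h.py <<'E'
def pose():
    s=status.sense();return np.array(s['eef_pos']),Rn.from_euler('xyz',s['eef_rot'],degrees=True).as_matrix()
def plan(p1,R1,N=None):
    "N equal rows from the present pose to (p1,R1)"
    p,R=pose();w=Rn.from_matrix(R.T@R1).as_rotvec();dp=np.array(p1)-p
    N=N or int(np.ceil(max(np.linalg.norm(dp)/45,np.degrees(np.linalg.norm(w))/8)))
    E=Rn.from_rotvec(w/N).as_matrix();S=sum(np.linalg.matrix_power(E,i) for i in range(N))
    t=np.linalg.solve(R@S,dp)
    print('rows',N,'t(m)',(t/1000).round(4).tolist(),'w',(w/N).round(4).tolist(),'dist',np.linalg.norm(dp).round(1))
def frame(z,y):
    z=np.array(z,float);z/=np.linalg.norm(z);y=np.array(y,float);y-=z*(y@z);y/=np.linalg.norm(y)
    return np.stack([np.cross(y,z),y,z],1)
E
python3 - <<'E'
from h import *
p,R=pose();c=camera_params('wrist');Rc=np.array(c['R']);C=-Rc.T@np.array(c['t'])
print('cam in tool',R.T@(C-p),'\n',R.T@Rc.T, c['fx'])
print('tool\n',R.round(2))
# syringe/holder axis estimate: rail/plate direction in top
W=np.load('top.npz')['W'];P=np.load('top.npz')['p'].astype(int)
m=(abs(W[...,2]-12)<6)&(P.min(-1)>140)&(W[...,0]>490)&(W[...,0]<700)&(W[...,1]>-230)&(W[...,1]<100)
print(m.sum(),cv2.minAreaRect(W[m][:,:2].astype(np.float32)))
# look pose: tool down, fingers line across holder y
for yy in ([0.24,0.97,0],[-0.24,-.97,0],[.97,-.24,0],[-.97,.24,0]): plan([560,-40,400],frame([0,0,-1],yy))
E
```

```text
cam in tool [83.87366825  0.42180552 31.18072262] 
 [[-8.86971535e-04 -9.47167346e-01 -3.20738571e-01]
 [ 9.99999531e-01 -7.15205579e-04 -6.53341279e-04]
 [ 3.89429510e-04 -3.20739000e-01  9.47167536e-01]] 369.6230275101058
tool
 [[-0.98  0.22  0.  ]
 [ 0.22  0.98 -0.  ]
 [-0.   -0.   -1.  ]]
1761 ((600.9984130859375, -72.69563293457031), (309.57000732421875, 119.8187484741211), 72.21612548828125)
rows 17 t(m) [-0.0329, -0.03, 0.0003] w [-0.0, 0.0, 0.0012] dist 757.4
rows 23 t(m) [0.0319, -0.0402, 0.0002] w [-0.0, -0.0, -0.1357] dist 757.4
rows 17 t(m) [-0.0496, 0.0, 0.0003] w [-0.0, 0.0, 0.0936] dist 757.4
rows 17 t(m) [-0.0046, -0.0491, 0.0003] w [-0.0, -0.0, -0.0912] dist 757.4
```

>>> servo_tool(commands=[{"tx": -0.033, "ty": -0.031, "hand": 1}, {"tx": -0.033, "ty": -0.031, "hand": 1}, {"tx": -0.033, "ty": -0.031, "hand": 1}, {"tx": -0.033, "ty": -0.031, "hand": 1}, {"tx": -0.033, "ty": -0.031, "hand": 1}, {"tx": -0.033, "ty": -0.031, "hand": 1}, {"tx": -0.033, "ty": -0.031, "hand": 1}, {"tx": -0.033, "ty": -0.031, "hand": 1}])

```text
$.commands[0]: bad value
```

>>> servo_tool(commands=[{"tx": -0.033, "ty": -0.031, "hand": 1}, {"tx": -0.033, "ty": -0.031, "hand": 1}, {"tx": -0.033, "ty": -0.031, "hand": 1}, {"tx": -0.033, "ty": -0.031, "hand": 1}, {"tx": -0.033, "ty": -0.031, "hand": 1}, {"tx": -0.033, "ty": -0.031, "hand": 1}, {"tx": -0.033, "ty": -0.031, "hand": 1}, {"tx": -0.033, "ty": -0.031, "hand": 1}, {"tx": -0.02, "ty": -0.02, "hand": 1}, {"hand": 1}])

```text
$.commands[0]: bad value
```

```bash
python3 - <<'E'
from h import *
s=status.sense();print(s['clock'],s['joint_pos'].round(1),s['eef_pos'].round(1),s['opening'])
p,d,W=cloud('wrist');np.savez('w1.npz',p=p,d=d,W=W);save(p,'w1.png')
for n in ['knob_grip','release_top','syringe','carriage','holder','barrel_mid']:
    for q in look_for(n,'wrist')[:1]: print(n,round(q['conf'],2),np.round(q['box']))
E
```

```text
1.0 [ 74.    5.2  70.5  -0.  104.3  -3.2] [132.6 585.2 404.7] 85.24538036484846
```

View pics/w1.png

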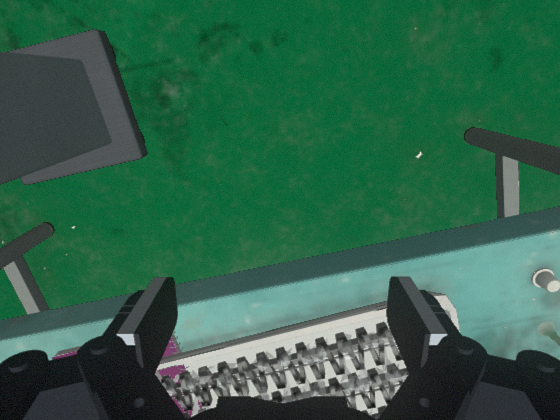

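>>> servo_tool(commands=[{"tx": -0.035, "ty": -0.03, "tz": 0, "wx": 0, "wy": 0, "wz": 0, "hand": 1.0}, {"tx": -0.035, "ty": -0.03, "tz": 0, "wx": 0, "wy": 0, "wz": 0, "hand": 1.0}, {"tx": -0.035, "ty": -0.03, "tz": 0, "wx": 0, "wy": 0, "wz": 0, "hand": 1.0}, {"tx": -0.035, "ty": -0.03, "tz": 0, "wx": 0, "wy": 0, "wz": 0, "hand": 1.0}, {"tx": -0.035, "ty": -0.03, "tz": 0, "wx": 0, "wy": 0, "wz": 0, "hand": 1.0}, {"tx": -0.035, "ty": -0.03, "tz": 0, "wx": 0, "wy": 0, "wz": 0, "hand": 1.0}, {"tx": -0.035, "ty": -0.03, "tz": 0, "wx": 0, "wy": 0, "wz": 0, "hand": 1.0}, {"tx": -0.035, "ty": -0.03, "tz": 0, "wx": 0, "wy": 0, "wz": 0, "hand": 1.0}])

```text
clock: 2.35
eef_pos: [353.2, 287.9, 404.9]
eef_rot: [180.0, 0.0, 167.2]
force: [0.7, -0.5, -0.1]
opening: -0.2
grip_force: 0.0
```

>>> servo_tool(commands=[{"tx": -0.036, "ty": -0.031, "tz": 0, "wx": 0, "wy": 0, "wz": 0, "hand": 1.0}, {"tx": -0.036, "ty": -0.031, "tz": 0, "wx": 0, "wy": 0, "wz": 0, "hand": 1.0}, {"tx": -0.036, "ty": -0.031, "tz": 0, "wx": 0, "wy": 0, "wz": 0, "hand": 1.0}, {"tx": -0.036, "ty": -0.031, "tz": 0, "wx": 0, "wy": 0, "wz": 0, "hand": 1.0}, {"tx": -0.036, "ty": -0.031, "tz": 0, "wx": 0, "wy": 0, "wz": 0, "hand": 1.0}, {"tx": -0.036, "ty": -0.031, "tz": 0, "wx": 0, "wy": 0, "wz": 0, "hand": 1.0}, {"tx": -0.036, "ty": -0.031, "tz": 0, "wx": 0, "wy": 0, "wz": 0, "hand": 1.0}, {"tx": -0.036, "ty": -0.031, "tz": 0, "wx": 0, "wy": 0, "wz": 0, "hand": 1.0}, {"tx": -0.036, "ty": -0.031, "tz": 0, "wx": 0, "wy": 0, "wz": 0, "hand": 1.0}, {"tx": 0, "ty": 0, "tz": 0, "wx": 0, "wy": 0, "wz": 0, "hand": 1.0}])

```text
clock: 3.6
eef_pos: [608.2, -57.2, 402.9]
eef_rot: [-180.0, -0.1, 167.0]
force: [0.1, -0.5, -0.4]
opening: 0.1
grip_force: 0.0
```

```bash
python3 - <<'E'
from h import *
s=status.sense();print(s['clock'],s['joint_pos'].round(1),s['eef_pos'].round(1),s['opening'])
p,d,W=cloud('wrist');np.savez('w1.npz',p=p,d=d,W=W);save(p,'w2.png')
for n in ['knob_grip','release_top','syringe','carriage','holder','barrel_mid']:
    for q in look_for(n,'wrist')[:1]: print(n,round(q['conf'],2),np.round(q['box']))
E
```

```text
3.6 [ -8.6   7.   68.8  -0.  104.3 -85.6] [608.2 -57.2 402.9] 0.09492581106900129
knob_grip 0.82 [325.  60. 404. 142.]
release_top 0.75 [392. 208. 417. 237.]
syringe 0.88 [108. 131. 273. 169.]
carriage 0.66 [294.  62. 406. 241.]
holder 0.61 [122.  61. 427. 246.]
barrel_mid 0.61 [110. 131. 271. 169.]
```

View pics/w2.png

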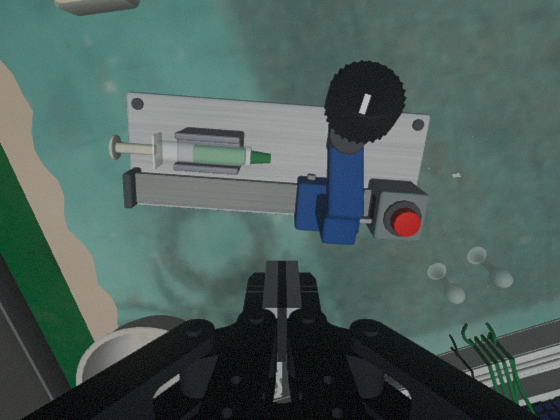

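```bash
cat > meas.py <<'E'
from h import *
def ray(u,v,z):
    d=Rc.T@np.array([(u-c['cx'])/c['fx'],(v-c['cy'])/c['fy'],1]);return C+d*(z-C[2])/d[2]
p,d,W=cloud('wrist');c=camera_params('wrist');Rc=np.array(c['R']);C=-Rc.T@np.array(c['t'])
P=p.astype(int);R,G,B=P[...,0],P[...,1],P[...,2]
E
python3 - <<'E'
from meas import *
# plate front edge: first bright pixel going down each column
hsv=cv2.cvtColor(p,cv2.COLOR_RGB2HSV);wh=(hsv[...,1]<40)&(hsv[...,2]>130)
pts=[]
for u in list(range(150,320))+list(range(408,424)):
    v=np.where(wh[85:130,u])[0]
    if len(v): pts.append(ray(u,85+v[0],12)[:2])
pts=np.array(pts)
for _ in range(4):
    k=np.polyfit(pts[:,1],pts[:,0],1);r=pts[:,0]-np.polyval(k,pts[:,1]);pts=pts[abs(r)<max(1.5*r.std(),.5)]
yaw=-np.arctan(k[0]);print('edge yaw',np.degrees(yaw),len(pts),r.std())
# depth check on z
def med(b): return np.nanmedian(W[b[1]:b[3],b[0]:b[2]].reshape(-1,3),0).round(1)
print('plate',med([170,105,300,125]),'rail',med([150,185,290,205]),'button',med([398,216,414,230]))
# syringe axis
m=np.zeros(R.shape,bool);m[128:172,108:275]=1
gr=m&(G>R+25)&(G>B+8)&(W[...,2]>50)
q=W[gr];print('green',len(q),np.nanpercentile(q,[2,50,98],axis=0).round(1).tolist())
ex=np.array([np.cos(yaw),np.sin(yaw)]);ey=np.array([-np.sin(yaw),np.cos(yaw)])
# front edge at holder x=-? : origin from edge (plate 112 wide) and ends
print('edge x',(pts@ex).mean().round(1))
for nm,uv,z in(('flangeL',(153,149),56),('flangeR',(161,149),56),('barrel end',(246,156),56),('nozzle tip',(271,157),56),('plunger',(110,147),56),('syr axis a',(205,154),64),('button',(406,223),79),('screw -y',(137,104),12),('screw +y',(419,124),12)):
    X=ray(*uv,z);print(nm,X.round(1),'hx,hy',(X[:2]@ex).round(1),(X[:2]@ey).round(1))
# red
rd=(R>150)&(G<80)&(B<80);v,u=np.where(rd);k2=(v>200)&(v<245)&(u>380)&(u<425);print('red uv',u[k2].mean(),v[k2].mean(),u[k2].min(),u[k2].max(),v[k2].min(),v[k2].max())
# knob top
ax=np.array([-np.sin(np.radians(35))*ex[0],-np.sin(np.radians(35))*ex[1],np.cos(np.radians(35))])
b=[325,60,404,142];q=W[b[1]:b[3],b[0]:b[2]].reshape(-1,3);dk=P[b[1]:b[3],b[0]:b[2]].reshape(-1,3).max(1)<70
q=q[dk&(q[:,2]>100)];h=q@ax;t=np.percentile(h,90);top=q[h>t-6]
n=np.linalg.svd(top-top.mean(0))[2][2];print('normal',n.round(3),'ax',ax.round(3))
e1=np.append(ex,0)*1;e1=e1-ax*(e1@ax);e1/=np.linalg.norm(e1);e2=np.append(ey,0)
a1,a2=top@e1,top@e2;print('spans',np.percentile(a1,[1,99]).round(1),np.percentile(a2,[1,99]).round(1),'h',np.median(top@ax).round(1))
cen=e1*np.mean(np.percentile(a1,[1,99]))+e2*np.mean(np.percentile(a2,[1,99]))+ax*np.median(top@ax)
print('top centre',cen.round(1),'knob centre',(cen-15.5*ax).round(1),'hx,hy',(cen[:2]@ex).round(1),(cen[:2]@ey).round(1))
E
```

```text
edge yaw -17.199130945509964 181 0.27229591235623296
plate [546.3 -85.8  11.5] rail [ 615.5 -117.5   29.5] button [662.3  43.3  78.2]
green 973 [[562.7, -123.6, 57.9], [573.9, -98.3, 63.0], [586.8, -64.2, 65.2]]
edge x 535.6
flangeL [ 556.2 -155.9   56. ] hx,hy 577.4 15.6
flangeR [ 557.7 -149.1   56. ] hx,hy 576.9 22.5
barrel end [579.9 -79.   56. ] hx,hy 577.3 96.0
nozzle tip [585.5 -58.   56. ] hx,hy 576.5 117.8
plunger [ 546.4 -191.5   56. ] hx,hy 578.6 -21.4
syr axis a [ 569.2 -111.3   64. ] hx,hy 576.6 62.0
button [662.4  43.5  79. ] hx,hy 619.9 237.4
screw -y [ 516.5 -173.3   12. ] hx,hy 544.6 -12.8
screw +y [594.1  85.2  12. ] hx,hy 542.3 257.1
red uv 401.32553191489365 224.93191489361703 389 414 213 236
normal [ 0.514 -0.144 -0.846] ax [-0.548  0.17   0.819]
spans [487.7 527.5] [149.4 190.7] h -175.5
top centre [543.7   9.7 147.4] knob centre [552.1   7.1 134.7] hx,hy 516.5 170.1
```

>>> servo_tool(commands=[{"tx": -0.01, "ty": 0.037, "tz": 0, "wx": 0, "wy": 0, "wz": 0, "hand": 1.0}, {"tx": -0.01, "ty": 0.037, "tz": 0, "wx": 0, "wy": 0, "wz": 0, "hand": 1.0}, {"tx": -0.01, "ty": 0.036, "tz": 0, "wx": 0, "wy": 0, "wz": 0, "hand": 1.0}, {"tx": 0, "ty": 0, "tz": 0.045, "wx": 0, "wy": 0, "wz": 0, "hand": 1.0}, {"tx": 0, "ty": 0, "tz": 0.045, "wx": 0, "wy": 0, "wz": 0, "hand": 1.0}, {"tx": 0, "ty": 0, "tz": 0.035, "wx": 0, "wy": 0, "wz": 0, "hand": 1.0}, {"tx": 0, "ty": 0, "tz": 0, "wx": 0, "wy": 0, "wz": 0, "hand": 1.0}, {"tx": 0, "ty": 0, "tz": 0, "wx": 0, "wy": 0, "wz": 0, "hand": 1.0}])

```text
clock: 5.0
eef_pos: [660.7, 46.5, 281.9]
eef_rot: [180.0, 0.1, 167.3]
force: [0.7, 0.5, 0.2]
opening: -0.1
grip_force: 0.0
```

>>> servo_tool(commands=[{"tx": -0.002, "ty": -0.003, "tz": 0.013, "wx": 0, "wy": 0, "wz": 0, "hand": 1.0}, {"tx": 0, "ty": 0, "tz": 0.013, "wx": 0, "wy": 0, "wz": 0, "hand": 1.0}, {"tx": 0, "ty": 0, "tz": 0.004, "wx": 0, "wy": 0, "wz": 0, "hand": 1.0}, {"tx": 0, "ty": 0, "tz": 0.003, "wx": 0, "wy": 0, "wz": 0, "hand": 1.0}, {"tx": 0, "ty": 0, "tz": 0.002, "wx": 0, "wy": 0, "wz": 0, "hand": 1.0}, {"tx": 0, "ty": 0, "tz": 0, "wx": 0, "wy": 0, "wz": 0, "hand": 1.0}])

```text
clock: 5.75
eef_pos: [661.8, 42.8, 244.6]
eef_rot: [-180.0, -0.0, 167.2]
force: [-1.0, -1.5, 1.3]
opening: -0.3
grip_force: 0.6
```

>>> servo_tool(commands=[{"tx": 0, "ty": 0, "tz": 0.001, "wx": 0, "wy": 0, "wz": 0, "hand": 1.0}, {"tx": 0, "ty": 0, "tz": 0.001, "wx": 0, "wy": 0, "wz": 0, "hand": 1.0}, {"tx": 0, "ty": 0, "tz": 0, "wx": 0, "wy": 0, "wz": 0, "hand": 1.0}])

```text
clock: 6.12
eef_pos: [661.8, 42.9, 242.7]
eef_rot: [-180.0, 0.0, 167.2]
force: [-0.8, -1.0, 1.8]
opening: -0.2
grip_force: 0.9
```

>>> servo_tool(commands=[{"tx": 0, "ty": 0, "tz": 0.001, "wx": 0, "wy": 0, "wz": 0, "hand": 1.0}, {"tx": 0, "ty": 0, "tz": 0.001, "wx": 0, "wy": 0, "wz": 0, "hand": 1.0}, {"tx": 0, "ty": 0, "tz": 0, "wx": 0, "wy": 0, "wz": 0, "hand": 1.0}])

```text
clock: 6.5
eef_pos: [661.7, 42.8, 242.4]
eef_rot: [180.0, 0.1, 167.2]
force: [-4.0, -0.9, 7.8]
opening: 0.0
grip_force: 4.1
```

>>> servo_tool(commands=[{"tx": 0, "ty": 0, "tz": -0.03, "wx": 0, "wy": 0, "wz": 0, "hand": 1.0}, {"tx": 0, "ty": 0, "tz": -0.06, "wx": 0, "wy": 0, "wz": 0, "hand": 0.0}, {"tx": 0, "ty": 0, "tz": -0.05, "wx": 0, "wy": 0, "wz": 0, "hand": 0.0}, {"tx": 0, "ty": 0, "tz": 0, "wx": 0, "wy": 0, "wz": 0, "hand": 0.0}])

```text
clock: 7.0
eef_pos: [661.9, 43.1, 387.3]
eef_rot: [179.8, 0.6, 167.3]
force: [0.4, -0.1, 0.6]
opening: 54.2
grip_force: 0.0
```

```bash
cat > tgt.py <<'E'
from h import *
yaw=np.radians(-17);ex=np.array([np.cos(yaw),np.sin(yaw),0]);ey=np.array([-np.sin(yaw),np.cos(yaw),0])
a=np.radians(35);ax=-np.sin(a)*ex+np.cos(a)*np.array([0,0,1.])
K=np.array([552.1,7.1,134.7])-1.2*(np.cos(a)*ex+np.array([0,0,np.sin(a)]))
R1=frame(-ax,ey)
E
python3 - <<'E'
from tgt import *
print(K,status.sense()['joint_pos'].round(1),pose()[0].round(1));plan(K+(154.7+85)*ax,R1)
E
```

```text
[551.15996921   7.38739626 134.01170828] [  0.8  14.8  61.6   0.  103.  -76.5] [661.9  43.1 387.3]
rows 6 t(m) [0.041, -0.0093, -0.0009] w [0.0043, -0.1001, 0.0118] dist 248.9
```

>>> servo_tool(commands=[{"tx": 0.041, "ty": -0.009, "tz": -0.001, "wx": 0.004, "wy": -0.1, "wz": 0.012, "hand": 0.0}, {"tx": 0.041, "ty": -0.009, "tz": -0.001, "wx": 0.004, "wy": -0.1, "wz": 0.012, "hand": 0.0}, {"tx": 0.041, "ty": -0.009, "tz": -0.001, "wx": 0.004, "wy": -0.1, "wz": 0.012, "hand": 0.0}, {"tx": 0.041, "ty": -0.009, "tz": -0.001, "wx": 0.004, "wy": -0.1, "wz": 0.012, "hand": 0.0}, {"tx": 0.041, "ty": -0.009, "tz": -0.001, "wx": 0.004, "wy": -0.1, "wz": 0.012, "hand": 0.0}, {"tx": 0.041, "ty": -0.009, "tz": -0.001, "wx": 0.004, "wy": -0.1, "wz": 0.012, "hand": 0.0}, {"tx": 0, "ty": 0, "tz": 0, "wx": 0, "wy": 0, "wz": 0, "hand": 0.0}])

```text
clock: 7.88
eef_pos: [416.7, 49.8, 321.3]
eef_rot: [-179.7, 34.1, 163.2]
force: [-0.3, 0.5, 0.3]
opening: 85.7
grip_force: 0.0
```

```bash
python3 - <<'E'
from tgt import *
s=status.sense();print(s['joint_pos'].round(1),s['opening']);plan(K+(154.7+85)*ax,R1,1);plan(K+(154.7+35)*ax,R1,3)
p,d,W=cloud('wrist');save(p,'w3.png')
print(look_for('knob_grip','wrist')[:1])
E
```

```text
[  7.5 -38.5 117.6 -14.5  70.  -64.4] 85.7406573637996
rows 1 t(m) [-0.0079, -0.0013, -0.0055] w [-0.0026, -0.0161, 0.0026] dist 9.7
rows 3 t(m) [-0.0028, -0.0004, 0.0148] w [-0.0009, -0.0054, 0.0009] dist 45.3
[{'box': [242.7, 202.5, 319.9, 288.7], 'conf': 0.71}]
```

View pics/w3.png

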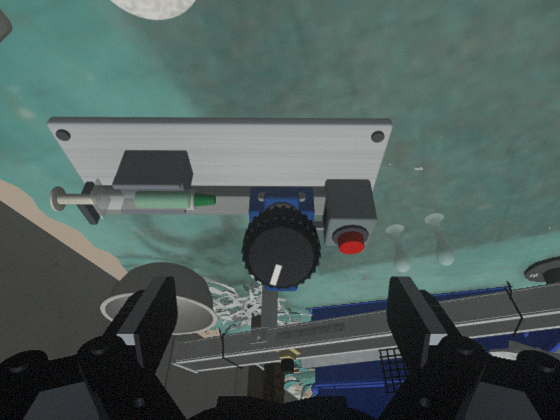

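>>> servo_tool(commands=[{"tx": -0.008, "ty": -0.001, "tz": 0.0, "wx": -0.003, "wy": -0.016, "wz": 0.003, "hand": 0.0}, {"tx": 0, "ty": 0, "tz": 0.025, "wx": 0, "wy": 0, "wz": 0, "hand": 0.0}, {"tx": 0, "ty": 0, "tz": 0.025, "wx": 0, "wy": 0, "wz": 0, "hand": 0.0}, {"tx": 0, "ty": 0, "tz": 0.02, "wx": 0, "wy": 0, "wz": 0, "hand": 0.0}, {"tx": 0, "ty": 0, "tz": 0.01, "wx": 0, "wy": 0, "wz": 0, "hand": 0.0}, {"tx": 0, "ty": 0, "tz": 0, "wx": 0, "wy": 0, "wz": 0, "hand": 0.0}])

```text
clock: 8.72
eef_pos: [470.6, 32.8, 265.8]
eef_rot: [179.8, 35.2, 162.8]
force: [0.9, 0.7, 0.5]
opening: 85.6
grip_force: 0.0
```

```bash
python3 - <<'E'
from tgt import *
s=status.sense();print(s['joint_pos'].round(1),s['opening'],s['force']);plan(K+154.7*ax,R1,1)
p,d,W=cloud('wrist');save(p,'w4.png')
E
```

```text
[  4.1 -28.8 117.2 -14.   58.9 -65. ] 85.55552501741681 [0.87413127 0.72155434 0.52692438]
rows 1 t(m) [0.0064, -0.0008, 0.0017] w [0.0004, 0.0043, -0.0031] dist 6.7
```

View pics/w4.png

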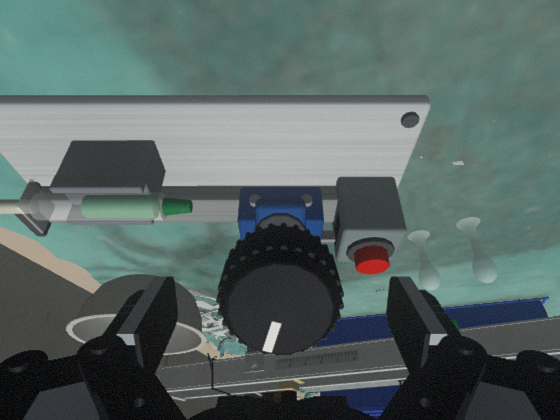

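```bash
python3 - <<'E'
from tgt import *
p,d,W=cloud('wrist');P0,R0=pose()
T=(W-P0)@R0
m=np.zeros(d.shape,bool);m[262:356,216:346]=1
q=T[m&(p.max(-1)<75)];q=q[np.isfinite(q[:,2])&(q[:,2]>60)&(q[:,2]<200)]
print(len(q),np.percentile(q[:,2],[2,10,50,90]).round(1))
z0=np.percentile(q[:,2],15)
t=q[abs(q[:,2]-z0)<4];print(z0,np.percentile(t,[1,50,99],axis=0).round(1).tolist())
E
```

```text
9233 [140.2 140.7 141.4 143.9]
140.8072156999217 [[-9.3, -20.4, 140.1], [10.6, 0.0, 141.4], [25.6, 19.1, 144.5]]
```

>>> servo_tool(commands=[{"tx": 0.008, "ty": -0.001, "tz": 0.003, "wx": 0, "wy": 0.004, "wz": -0.003, "hand": 0.0}, {"tx": 0, "ty": 0, "tz": 0, "wx": 0, "wy": 0, "wz": 0, "hand": 0.0}, {"tx": 0, "ty": 0, "tz": 0, "wx": 0, "wy": 0, "wz": 0, "hand": 0.8}, {"tx": 0, "ty": 0, "tz": 0, "wx": 0, "wy": 0, "wz": 0, "hand": 0.8}, {"tx": 0, "ty": 0, "tz": 0, "wx": 0, "wy": 0, "wz": 0, "hand": 0.8}, {"tx": 0, "ty": 0, "tz": 0, "wx": 0, "wy": 0, "wz": 0, "hand": 0.8}, {"tx": 0, "ty": 0, "tz": 0, "wx": 0, "wy": 0, "wz": 0, "hand": 0.8}], force=40)

```text
clock: 9.7
eef_pos: [464.9, 33.7, 259.3]
eef_rot: [179.9, 35.1, 163.0]
force: [-5.2, 2.3, 4.2]
opening: 42.7
grip_force: 40.5
```

```bash
python3 - <<'E'
from tgt import *
s=status.sense();P0,R0=pose();print(s['clock'],s['joint_pos'].round(1),s['wrist_torque'].round(2))
print('grasp pt',(P0+154.7*R0[:,2]).round(1),'hy',(P0+154.7*R0[:,2])@ey, 'slide dir in tool',(R0.T@-ey).round(4))
E
```

```text
9.7 [  4.2 -29.6 118.4 -14.   58.7 -65. ] [0.15 0.47 0.01]
grasp pt [550.1   7.9 132.8] hy 168.38628658632803 slide dir in tool [ 1.0e-04 -1.0e+00 -1.6e-03]
```

>>> servo_tool(commands=[{"tx": 0, "ty": -0.002, "tz": 0, "wx": 0, "wy": 0, "wz": 0, "hand": 0.8}, {"tx": 0, "ty": -0.003, "tz": 0, "wx": 0, "wy": 0, "wz": 0, "hand": 0.8}, {"tx": 0, "ty": -0.003, "tz": 0, "wx": 0, "wy": 0, "wz": 0, "hand": 0.8}, {"tx": 0, "ty": 0, "tz": 0, "wx": 0, "wy": 0, "wz": 0, "hand": 0.8}])

```text
clock: 10.2
eef_pos: [462.5, 25.9, 259.4]
eef_rot: [179.9, 35.1, 163.0]
force: [-5.5, 2.0, 4.3]
opening: 42.4
grip_force: 40.7
```

Free. Slide on about 104 mm more.

>>> servo_tool(commands=[{"tx": 0, "ty": -0.01, "tz": 0, "wx": 0, "wy": 0, "wz": 0, "hand": 0.8}, {"tx": 0, "ty": -0.014, "tz": 0, "wx": 0, "wy": 0, "wz": 0, "hand": 0.8}, {"tx": 0, "ty": -0.014, "tz": 0, "wx": 0, "wy": 0, "wz": 0, "hand": 0.8}, {"tx": 0, "ty": -0.014, "tz": 0, "wx": 0, "wy": 0, "wz": 0, "hand": 0.8}, {"tx": 0, "ty": -0.014, "tz": 0, "wx": 0, "wy": 0, "wz": 0, "hand": 0.8}, {"tx": 0, "ty": -0.014, "tz": 0, "wx": 0, "wy": 0, "wz": 0, "hand": 0.8}, {"tx": 0, "ty": -0.014, "tz": 0, "wx": 0, "wy": 0, "wz": 0, "hand": 0.8}, {"tx": 0, "ty": -0.008, "tz": 0, "wx": 0, "wy": 0, "wz": 0, "hand": 0.8}, {"tx": 0, "ty": -0.003, "tz": 0, "wx": 0, "wy": 0, "wz": 0, "hand": 0.8}, {"tx": 0, "ty": 0, "tz": 0, "wx": 0, "wy": 0, "wz": 0, "hand": 0.8}])

```text
clock: 11.45
eef_pos: [431.6, -74.9, 259.4]
eef_rot: [180.0, 35.1, 163.0]
force: [-8.2, 2.2, 7.1]
opening: 42.6
grip_force: 41.0
```

```bash
python3 - <<'E'
from tgt import *
s=status.sense();P0,R0=pose();g=P0+154.7*R0[:,2];print(s['clock'],s['joint_pos'].round(1),s['force'].round(1),'g',g.round(1),g@ey)
p,d,W=cloud('wrist');np.savez('w5.npz',p=p,d=d,W=W)
q=capture('scene')[0][210:300,270:350]; q2=capture('top')[0]
save(p,'w5.png')
save(np.hstack([cv2.resize(q,(400,450),interpolation=3),cv2.resize(q2[130:220,295:375],(400,450),interpolation=3)]),'s5.png')
E
```

```text
11.45 [-13.5 -36.7 122.9  -2.3  58.8 -86. ] [-8.2  2.2  7.1] g [ 516.7 -100.9  132.8] 54.629716588089195
```

View pics/w5.png

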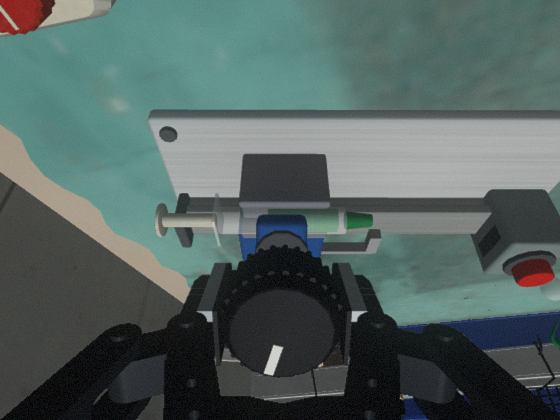

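View pics/s5.png

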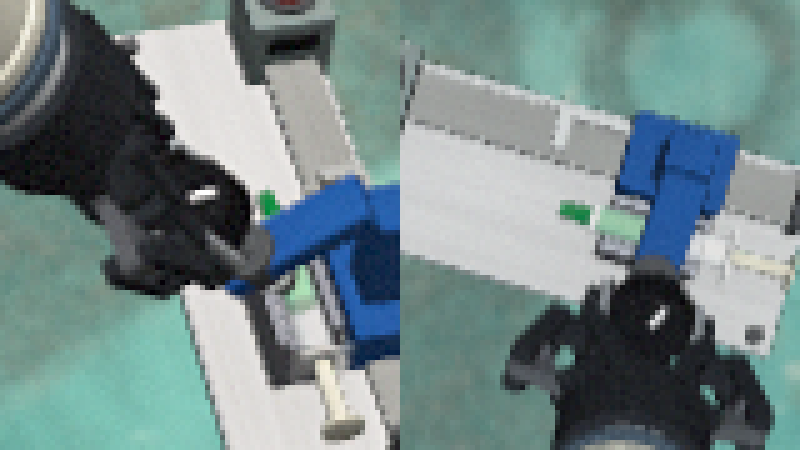

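```bash
python3 - <<'E'
from tgt import *
z=np.load('w5.npz');p,d,W=z['p'],z['d'],z['W'];P0,R0=pose();T=(W-P0)@R0
m=np.zeros(d.shape,bool);m[240:400,224:342]=1
f=m&(abs(T[...,2]-138)<6)
t=T[f];print(f.sum(),np.percentile(t,[1,50,99],axis=0).round(1).tolist())
c=np.median(t[:,2]);f=m&(abs(T[...,2]-c)<2.5);v,u=np.where(f)
for r in range(285,392,5):
    k=u[v==r]; 
    if len(k)>3: print(r,k.min(),k.max(),len(k),T[r,(k.min()+k.max())//2].round(1),np.round(np.ptp(T[r,k,1]),1))
E
```

```text
10136 [[-18.2, -19.6, 137.4], [3.5, 0.3, 138.8], [20.6, 20.8, 143.6]]
285 246 312 61 [ 18.4  -0.7 139.6] 22.5
290 244 319 73 [ 17.6  -0.  137.8] 25.7
295 235 324 87 [ 16.   -0.7 137.3] 30.6
300 232 329 97 [ 13.   -0.3 138.8] 33.5
305 228 333 106 [ 11.2  -0.4 138.6] 36.3
310 227 335 109 [  9.8  -0.  137.7] 37.7
315 226 337 111 [  7.4  -0.  138.4] 38.7
320 224 340 117 [  5.1   0.3 138.7] 40.9
325 224 340 115 [  3.2   0.3 138.5] 41.1
330 224 341 117 [  0.8   0.3 139. ] 41.7
335 224 337 114 [ -1.   -0.4 138.5] 40.5
340 226 341 112 [ -3.5   0.7 139.1] 41.2
345 228 341 108 [ -4.9   1.  138.1] 40.8
350 230 341 105 [ -7.4   1.4 138.6] 39.9
355 234 341 96 [-10.4   2.1 139.5] 38.5
360 239 324 86 [-11.9  -0.  138.7] 30.7
365 245 317 73 [-14.5  -0.  139.1] 26.2
370 253 310 58 [-16.2  -0.  138.5] 20.9
375 265 295 31 [-19.2  -0.4 139.2] 11.1
```

>>> servo_tool(commands=[{"tx": 0.001, "ty": 0, "tz": -0.0005, "wx": 0, "wy": 0, "wz": 0, "hand": 0.8}, {"tx": 0, "ty": 0, "tz": 0.0003, "wx": 0, "wy": 0, "wz": 0.12, "hand": 0.8}, {"tx": 0, "ty": 0, "tz": 0.0003, "wx": 0, "wy": 0, "wz": 0.12, "hand": 0.8}, {"tx": 0, "ty": 0, "tz": 0.0002, "wx": 0, "wy": 0, "wz": 0.12, "hand": 0.8}, {"tx": 0, "ty": 0, "tz": 0.0002, "wx": 0, "wy": 0, "wz": 0.12, "hand": 0.8}, {"tx": 0, "ty": 0, "tz": 0.0002, "wx": 0, "wy": 0, "wz": 0.12, "hand": 0.8}, {"tx": 0, "ty": 0, "tz": 0, "wx": 0, "wy": 0, "wz": 0, "hand": 0.8}])

```text
clock: 12.48
eef_pos: [431.8, -74.4, 258.2]
eef_rot: [158.2, 28.4, 123.1]
force: [2.2, 1.5, 3.5]
opening: 42.5
grip_force: 40.6
```

```bash
cat > chk.py <<'E'
from tgt import *
s=status.sense();P0,R0=pose();g=P0+154.7*R0[:,2]
print(s['clock'],'j6',s['joint_pos'][5].round(1),'F tool',(R0.T@s['force']).round(1),'M tool',(R0.T@s['wrist_torque']).round(2),'g',g.round(1),'hy',(g@ey).round(2),'axis err',(R0[:,2]+ax).round(3),s['opening'])
E
python3 chk.py
```

```text
12.475 j6 -51.6 F tool [-1.6  3.7 -1.9] M tool [-0.49 -0.08  0.09] g [ 517.2 -100.3  131.8] hy 55.32 axis err [0.003 0.001 0.002] 42.525375610720936
```

>>> servo_tool(commands=[{"tx": 0, "ty": 0, "tz": 0.0003, "wx": 0, "wy": 0, "wz": 0.15, "hand": 0.8}, {"tx": 0, "ty": 0, "tz": 0.0003, "wx": 0, "wy": 0, "wz": 0.15, "hand": 0.8}, {"tx": 0, "ty": 0, "tz": 0.0003, "wx": 0, "wy": 0, "wz": 0.15, "hand": 0.8}, {"tx": 0, "ty": 0, "tz": 0.0003, "wx": 0, "wy": 0, "wz": 0.15, "hand": 0.8}, {"tx": 0, "ty": 0, "tz": 0.0003, "wx": 0, "wy": 0, "wz": 0.15, "hand": 0.8}, {"tx": 0, "ty": 0, "tz": 0.0003, "wx": 0, "wy": 0, "wz": 0.15, "hand": 0.8}, {"tx": 0, "ty": 0, "tz": 0.0003, "wx": 0, "wy": 0, "wz": 0.15, "hand": 0.8}, {"tx": 0, "ty": 0, "tz": 0, "wx": 0, "wy": 0, "wz": 0, "hand": 0.8}])

```text
clock: 13.48
eef_pos: [433.6, -75.1, 257.2]
eef_rot: [144.6, -2.6, 69.4]
force: [11.2, -2.6, 0.1]
opening: 42.7
grip_force: 41.6
```

```bash
python3 chk.py
```

```text
13.475 j6 8.5 F tool [1.6 9.4 6.6] M tool [-1.63  0.3   0.07] g [ 519.5 -101.2  131.2] hy 55.11 axis err [ 0.007 -0.001  0.005] 42.72250380468512
```

>>> servo_tool(commands=[{"tx": 0, "ty": 0.001, "tz": 0.0005, "wx": 0, "wy": 0, "wz": 0, "hand": 0.8}, {"tx": 0, "ty": 0, "tz": 0.0003, "wx": 0, "wy": 0, "wz": 0.15, "hand": 0.8}, {"tx": 0, "ty": 0, "tz": 0.0003, "wx": 0, "wy": 0, "wz": 0.15, "hand": 0.8}, {"tx": 0, "ty": 0, "tz": 0.0003, "wx": 0, "wy": 0, "wz": 0.15, "hand": 0.8}, {"tx": 0, "ty": 0, "tz": 0.0003, "wx": 0, "wy": 0, "wz": 0.15, "hand": 0.8}, {"tx": 0, "ty": 0, "tz": 0.0003, "wx": 0, "wy": 0, "wz": 0.15, "hand": 0.8}, {"tx": 0, "ty": 0, "tz": 0, "wx": 0, "wy": 0, "wz": 0, "hand": 0.8}])

```text
clock: 14.35
eef_pos: [435.4, -76.2, 256.7]
eef_rot: [154.2, -25.3, 31.4]
force: [8.9, -4.1, 1.8]
opening: 42.6
grip_force: 41.8
```

```bash
python3 chk.py
```

```text
14.35 j6 51.5 F tool [5.7 7.  4.2] M tool [-1.45  0.83  0.08] g [ 521.3 -102.5  130.8] hy 54.35 axis err [ 0.007 -0.002  0.005] 42.623492733659866
```

>>> servo_tool(commands=[{"tx": 0.0005, "ty": 0.0005, "tz": 0.0005, "wx": 0, "wy": 0, "wz": 0.1, "hand": 0.8}, {"tx": 0, "ty": 0, "tz": 0.0002, "wx": 0, "wy": 0, "wz": 0.1, "hand": 0.8}, {"tx": 0, "ty": 0, "tz": 0.0002, "wx": 0, "wy": 0, "wz": 0.1, "hand": 0.8}, {"tx": 0, "ty": 0, "tz": 0, "wx": 0, "wy": 0, "wz": 0, "hand": 0.8}])

```text
clock: 14.85
eef_pos: [436.3, -76.5, 256.5]
eef_rot: [163.0, -31.6, 13.2]
force: [5.7, -3.0, 4.6]
opening: 42.7
grip_force: 42.2
```

```bash
python3 chk.py
```

```text
14.85 j6 68.6 F tool [ 6.6  4.4 -0.1] M tool [-0.94  0.8   0.09] g [ 522.1 -102.8  130.5] hy 54.3 axis err [ 0.006 -0.002  0.005] 42.67153925616068
```

>>> servo_tool(commands=[{"tx": 0, "ty": 0, "tz": 0.0002, "wx": 0, "wy": 0, "wz": 0.1, "hand": 0.8}, {"tx": 0, "ty": 0, "tz": 0.0002, "wx": 0, "wy": 0, "wz": 0.1, "hand": 0.8}, {"tx": 0, "ty": 0, "tz": 0.0002, "wx": 0, "wy": 0, "wz": 0.1, "hand": 0.8}, {"tx": 0, "ty": 0, "tz": 0, "wx": 0, "wy": 0, "wz": 0, "hand": 0.8}])

```text
clock: 15.35
eef_pos: [436.6, -76.9, 256.3]
eef_rot: [174.1, -35.0, -6.9]
force: [4.1, -4.6, 5.8]
opening: 42.3
grip_force: 42.3
```

```bash
python3 chk.py
```

```text
15.35 j6 85.8 F tool [ 7.1  4.2 -1.6] M tool [-1.05  0.83  0.09] g [ 522.3 -103.4  130.3] hy 53.82 axis err [ 0.006 -0.003  0.005] 42.32157776397367
```

>>> servo_tool(commands=[{"tx": 0.0005, "ty": 0, "tz": 0.0002, "wx": 0, "wy": 0, "wz": 0.08, "hand": 0.8}, {"tx": 0, "ty": 0, "tz": 0.0002, "wx": 0, "wy": 0, "wz": 0.08, "hand": 0.8}, {"tx": 0, "ty": 0, "tz": 0.0001, "wx": 0, "wy": 0, "wz": 0.08, "hand": 0.8}, {"tx": 0, "ty": 0, "tz": 0, "wx": 0, "wy": 0, "wz": 0, "hand": 0.8}])

```text
clock: 15.85
eef_pos: [437.0, -77.4, 256.3]
eef_rot: [-176.3, -35.3, -23.7]
force: [0.6, -5.7, 6.9]
opening: 42.4
grip_force: 42.5
```

```bash
python3 chk.py
```

```text
15.85 j6 99.6 F tool [ 6.4  4.7 -4.3] M tool [-1.21  0.76 -0.01] g [ 522.7 -104.   130.2] hy 53.4 axis err [ 0.005 -0.004  0.004] 42.440885649380505
```

>>> servo_tool(commands=[{"tx": 0, "ty": 0, "tz": 0.0001, "wx": 0, "wy": 0, "wz": 0.06, "hand": 0.8}, {"tx": 0, "ty": 0, "tz": 0.0001, "wx": 0, "wy": 0, "wz": 0.06, "hand": 0.8}, {"tx": 0, "ty": 0, "tz": 0.0001, "wx": 0, "wy": 0, "wz": 0.06, "hand": 0.8}, {"tx": 0, "ty": 0, "tz": 0, "wx": 0, "wy": 0, "wz": 0, "hand": 0.8}])

```text
clock: 16.35
eef_pos: [436.9, -77.0, 255.5]
eef_rot: [-169.3, -33.8, -36.0]
force: [-4.5, -3.6, 9.4]
opening: 42.6
grip_force: 42.1
```

```bash
python3 chk.py
```

```text
16.35 j6 109.8 F tool [ 4.   3.8 -9.5] M tool [-0.61  0.42 -0.91] g [ 522.3 -103.4  129.3] hy 53.84 axis err [ 0.004 -0.003  0.003] 42.57741997590317
```

>>> servo_tool(commands=[{"tx": 0, "ty": 0, "tz": -0.0002, "wx": 0, "wy": 0, "wz": 0, "hand": 0.8}, {"tx": 0, "ty": 0, "tz": 0, "wx": 0, "wy": 0, "wz": 0.04, "hand": 0.8}, {"tx": 0, "ty": 0, "tz": 0, "wx": 0, "wy": 0, "wz": 0.04, "hand": 0.8}, {"tx": 0, "ty": 0, "tz": 0, "wx": 0, "wy": 0, "wz": 0, "hand": 0.8}], force=60)

```text
clock: 16.85
eef_pos: [436.7, -76.9, 255.4]
eef_rot: [-166.4, -32.9, -41.3]
force: [-4.4, -3.6, 8.0]
opening: 42.2
grip_force: 59.8
```

```bash
python3 chk.py
```

```text
16.85 j6 114.3 F tool [ 3.5  3.7 -8.4] M tool [-0.61  0.31 -1.3 ] g [ 522.  -103.3  129.1] hy 53.86 axis err [ 0.003 -0.003  0.003] 42.212733010640555
```

>>> servo_tool(commands=[{"tx": 0, "ty": 0, "tz": 0, "wx": 0, "wy": 0, "wz": 0, "hand": 0.0}, {"tx": 0, "ty": 0, "tz": 0, "wx": 0, "wy": 0, "wz": 0, "hand": 0.0}, {"tx": 0, "ty": 0, "tz": 0, "wx": 0, "wy": 0, "wz": 0, "hand": 0.0}, {"tx": 0, "ty": 0, "tz": 0, "wx": 0, "wy": 0, "wz": 0, "hand": 0.0}, {"tx": 0, "ty": 0, "tz": -0.03, "wx": 0, "wy": 0, "wz": 0, "hand": 0.0}, {"tx": 0, "ty": 0, "tz": -0.04, "wx": 0, "wy": 0, "wz": 0, "hand": 0.0}, {"tx": 0, "ty": 0, "tz": -0.04, "wx": 0, "wy": 0, "wz": 0, "hand": 0.0}, {"tx": 0, "ty": 0, "tz": 0, "wx": 0, "wy": 0, "wz": 0, "hand": 0.0}])

```text
clock: 17.85
eef_pos: [375.4, -57.3, 347.9]
eef_rot: [-165.9, -32.9, -41.7]
force: [-0.8, 0.8, 0.8]
opening: 85.6
grip_force: 0.0
```

```bash
python3 - <<'E'
from tgt import *
s=status.sense();print(s['clock'],s['joint_pos'].round(1),s['force'].round(1),s['opening'])
p,d,W=cloud('wrist');c=camera_params('wrist');np.savez('w6.npz',p=p,d=d,W=W)
q=cloud('top');save(np.hstack([cv2.resize(p[:420],(450,338),interpolation=cv2.INTER_AREA),cv2.resize(q[0][130:220,300:390],(338,338),interpolation=3)]),'w6.png')
# green part in top image, before/after
b=np.load('top.npz')
for P,W in((b['p'].astype(int),b['W']),(q[0].astype(int),q[2])):
    m=(P[...,1]>P[...,0]+40)&(P[...,1]>P[...,2]+40)&(W[...,2]>45)&(W[...,0]>540)&(W[...,0]<610)&(abs(W[...,1]+90)<60)
    print(m.sum(),W[m].mean(0).round(1))
E
```

```text
17.85 [-12.8 -48.5 120.6  -2.5  72.5 114.7] [-0.8  0.8  0.8] 85.57383581169064
12 [585.5 -71.5  61.2]
14 [585.9 -72.7  62.9]
```

View pics/w6.png

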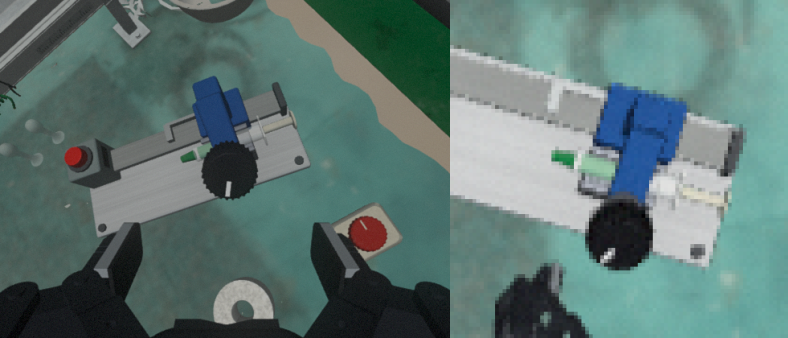

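```bash
python3 - <<'E'
from tgt import *
e1=ex-ax*(ex@ax);e1/=np.linalg.norm(e1)
def ang(p,W,near):
    hi=(p.min(-1)>150)&(np.linalg.norm(W-near,axis=-1)<30)&(abs((W-near)@ax)<5)
    dk=(p.max(-1)<75)&(np.linalg.norm(W-near,axis=-1)<40)&(abs((W-near)@ax)<4)
    t=W[dk|hi];cx=lambda v:np.mean(np.percentile(t@v,[1,99]))
    m=W[hi];a,b=(m@e1).mean()-cx(e1),(m@ey).mean()-cx(ey)
    # angle clockwise seen from top (looking along -ax): e1 x ey = ax -> ccw positive
    print(hi.sum(),'centre e1,hy',cx(e1).round(1),cx(ey).round(1),'h',np.median(t@ax).round(1),'r',np.hypot(a,b).round(1),'cw angle',(-np.degrees(np.arctan2(b,a))).round(1))
z=np.load('w1.npz');ang(z['p'],z['W'],np.array([543.7,9.7,147.4]))
z=np.load('w5.npz');ang(z['p'],z['W'],np.array([510,-98,147]))
z=np.load('w6.npz');ang(z['p'],z['W'],np.array([513,-100,142.5]))
E
```

```text
106 centre e1,hy 507.5 169.5 h -174.6 r 9.4 cw angle 16.3
314 centre e1,hy 504.0 54.9 h -175.6 r 11.0 cw angle 17.6
83 centre e1,hy 504.6 53.7 h -184.0 r 11.6 cw angle -154.1
```

```bash
python3 -c "
from workcell import sign_off;print(sign_off())"
```

```text
the job is handed in; nothing more can be done
None
```

The job is handed in with the syringe clamped. The carriage is within about 1 mm of the barrel's middle by my measurements, the knob is tight at about 3.6 rad, and the gripper is open and clear. No disturbance of the syringe or bystanders showed in the final pictures, though the verdict itself was not returned.

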